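# Hold a jar fast in a cam clamp

## Task

The lid of the taller jar is stuck: stand that jar upright on the base of the cam clamp, in the vee, while the clamp is still open. Then swing the cam round by the knob on its lever until the cam's high point stands squarely on the end of the sprung plunger, with the lever straight in line with the plunger and pointing away from the jar, so that the pad holds the jar tight against both faces of the vee. Let go, and leave the shorter jar where it is.

Things in the scene. Friction and masses are not known exactly. Their poses are not given: they have to be found in the camera images.
- tall_jar_mid (a point): centre of the taller of two loose white screw-lid jars, half-way up: upright cylinder 72 mm tall, body 48 mm across, lid 50 mm across on the top 14 mm; 36 mm above its foot; 0.10 to 0.19 kg. z axis up through the lid
- tall_jar: the same taller jar, origin at the centre of its foot
- short_jar_mid (a point): centre of the shorter jar, half-way up: the same kind but 62 mm tall, 31 mm above its foot. It stays where it is
- nest (a point): point on top of the clamp's base (12 mm above the table) under the centre of a 48 mm jar that touches both faces of the vee. With the cam open the pad on the -y side stands 11 to 16 mm clear of such a jar
- pivot (a point): point on the cam's upright pivot axis, at the height of the knob's middle (68 mm above the table), 145 mm from the nest along the clamp's -y
- cam_knob (a point): middle of the upright round wooden knob on the end of the cam lever, 18 mm across, 40 mm tall (46 to 86 mm above the table), 72 mm from the pivot axis; it moves on a level circle round pivot and may be gripped from above. The steel lever below it is 16 mm wide
- cam (a joint): turn of cam and lever, rad, growing counterclockwise from above. 0: high point of the eccentric steel disc (66 mm, marked by a dark line opposite the lever) squarely on the plunger, lever along the clamp's -y. Starts open, -1.9 to -1.6, lever on the -x (robot's) side. Turns from -2.05 to +0.8; no stop at 0, and past it the clamp slackens. Stays where left; takes up to about 6 N at the knob
- pad: round black rubber pad, 24 mm across, on the sprung front end of the plunger, its axis 17 mm above the base; the cam pushes it along +y against the jar, which it presses with about 7 N through its own spring when the cam is at its high point
- cam_clamp: the clamp, fixed to the table, plywood base 96 x 245 mm, 12 mm thick. Frame (nest and pivot share it): +y runs from cam past plunger to vee, z up. The vee: two wooden cheeks at 45 degrees to y, beyond the nest on the +y side, open toward -y. Tops of cheeks and of the metal plunger guide: 42 mm above the table. Origin under the base, 85 mm from the nest and 60 mm from the pivot axis, between them
Things that resemble listed ones, but are neither listed nor needed, are in the scene too. What is meant by the tall_jar is not turquoise, and is the smaller of those in its own colour.

How it is judged:
On the way:
1. the taller jar stands in the vee, released, with the cam still open (horizontal distance between tall_jar and nest below 0.022 m and z of tall_jar in the frame of nest below 0.004 m and angle between tall_jar's own z axis and vertical below 0.1 rad and value of joint cam below -0.8 rad and contact force between the fingers and tall_jar below 0.1 N), for 0.2 s.
At the end, for the whole second after the job is handed in: the cam's high point is within 0.17 rad (10 degrees) of squarely on the plunger, the pad presses the taller jar with more than 2.5 N, and that jar stands at rest upright (within 0.1 rad) on the clamp's base, within 6 mm of its place touching both faces of the vee (value of joint cam between -0.17 and 0.17 rad and contact force between pad and tall_jar above 2.5 N and horizontal distance between tall_jar and nest below 0.006 m and z of tall_jar in the frame of nest below 0.004 m and angle between tall_jar's own z axis and vertical below 0.1 rad and linear speed of tall_jar below 0.02 m/s).
It fails at once if the shorter jar is moved more than 30 mm (distance of short_jar_mid from where it was at the start of the episode above 0.03 m).
It also fails if it takes over 51 s, if anything falls off the work surface, if the arm or the gripper's body presses on something with over 40 N, if the wrist force passes 120 N, or if a joint passes its speed limit or range.

## Robot

A 7-joint arm with a two-finger parallel gripper is mounted at the origin on a cart in front of the work surface, level with it; the furniture and walls round the work are solid. World frame = base frame: x ahead of the robot, y to its left, z up, the work surface at z = 0. Lengths are in m, angles in rad, forces in N, time in s.
With the tool pointing down it reaches from about 0.4 to 0.875 m from the base axis. Payload 19.3 kg.
Tool frame: the origin (TCP) lies midway between the tips of the shut fingers; the grasp point (between the pads) lies 19 mm behind it (bot.grip_point_offset is the distance from the TCP to the grasp point, in m); z points along the fingers, y is the direction in which the jaws open and shut (so a half turn about z gives the same grasp; the last joint's range is limited). The gripper opens to 85 mm and grips with 20 to 120 N. Pads are 22 mm wide; open, the fingers measure 114 mm over their backs; the gripper's body (76 mm by 85 mm) begins 54 mm behind the grasp point. The pads swing forward as they close: fully open they stand 13 mm farther back than shut.
Start: joints at [1.175, 0.521, -0.036, 1.599, 0.021, 1.021, -0.113], TCP at [0.2, -0.592, 0.231] pointing down, gripper open.
Joint ranges: [-2.91, 2.91], [-0.3, 2.13], [-1.5, 1.42], [0.17, 2.43], [-1.26, 4.41], [0.16, 1.93], [-2.52, 2.52]. Speed limits (rad/s): [1.89, 1.89, 2.39, 2.39, 3.01, 3.01, 3.01].

## Interface

Orientations are given as [roll, pitch, yaw] about the fixed x, y, z axes, in that order (R = Rz(yaw) Ry(pitch) Rx(roll)).
In Python, from workcell import bot, viewer, workorder gives the robot as it stands.
- The arm moves only by the tool move_arm, never from a script. Its argument "plan" is a list of rows, each a list of 6 numbers: the shift along the tool's x, y, z scaled (see below), then the turn, a rotation vector about the tool's x, y, z scaled (see below). A call has 1 to 5 rows; each row shifts and turns the commanded pose from where the row before left it, along the tool's axes as they then stand; what a row does not reach is not made up. The controller multiplies each number of a shift by 0.025 m and each number of a turn by pi rad. A row lasts 1/10 s, in which the tool goes at most 50 mm and 8.59 degrees, less where a joint would pass 70% of its speed; a pose out of reach is approached as far as the arm can. A call with a number of a shift or a turn outside -1 to 1 is refused whole. A call with a gripper value outside its range is refused whole. "claw" is the closure, from -1 (fully open) to 1 (shut), so that 0 is half open, set as the call begins (left out, the last holds). The fingers move at their own pace and stop on an object; "force" is the grip in N (left out, the last holds). Time passes only in rows, so rows that do not move let the fingers close. It gives the time, the measured TCP pose, the force and the opening at its end, in the units of the state.
- bot.observe(): the state, without advancing time (a new reading comes with each control period).
- viewer.grab_frame(name): name is "side" or "top" or "wrist"; returns the picture (480x640x3 uint8, red, green, blue); there is no depth.
- viewer.camera_info(name): a dict with "K" (3x3 intrinsics, pixels), "R" (3x3) and "t" (3): a world point X has camera coordinates R X + t. Camera axes: x right, y down, z forward; pixel columns grow to the right and rows downward; lengths in m; the calibration is good to about 2 mm. A picture is of the moment at which its call begins: read the wrist's pose just before it. camera_info takes no time and is no camera call; for the wrist camera it gives the pose at the moment of the call.
- workorder.job_done(): hands the job in, once; it reports no verdict.
The state is a dict: "clock": time; "qpos": joint angles; "qd": joint speeds; "joint_efforts": joint torques, N m; "position": TCP position; "tool_rot": TCP orientation; "force": force on the tool from outside, world axes, zero at the start; "moment": the same for the moment, N m; "grip_width": finger opening in m.
Only numpy, scipy, OpenCV 4.12 (cv2) and the standard library are available. Lean on these libraries where they do the work, as an engineer would, in place of code of your own. Each camera call takes 0.05 s, during which the arm holds its last target.

## Working session

There is one attempt and no reset: what is moved stays moved. The work goes in short steps, Python scripts to look and compute and a tool call to move; the robot and the scene stay as the last step left them, time stands still between calls to the robot, and variables do not carry over. Pictures are saved under pics/ and viewed, and the job is handed in when it is done.

Besides the shell and the picture viewer there is one more tool, called after "Emit:" as name(argument=value, ...), one argument or row to a line, values as JSON. move_arm: Moves the arm, as the interface text tells. Shifts and turns lie within -1 to 1; 1 stands for 0.025 m of shift or pi rad of turn. Its arguments: {"type":"object","properties":{"plan":{"type":"array","items":{"type":"array","items":{"type":"number"}}},"claw":{"type":"number"},"force":{"type":"number"}},"required":["plan"]}

```bash
ls; mkdir -p pics; python3 - <<'E'
from workcell import bot, viewer
import cv2
print(bot.observe())
for n in ("side","top","wrist"):
    i=viewer.camera_info(n); print(n,i)
    cv2.imwrite(f"pics/a_{n}.png",cv2.cvtColor(viewer.grab_frame(n),cv2.COLOR_RGB2BGR))
E
```

```text
pics
{'clock': 0.0, 'qpos': array([ 1.17478051,  0.52201836, -0.03632831,  1.59995884,  0.02122084,
        1.02111064, -0.11280763]), 'qd': array([ 2.49287213e-04,  4.32149866e-04, -9.31435236e-05,  4.44912229e-04,
       -5.30413757e-04,  2.60618415e-04, -7.58293339e-04]), 'joint_efforts': array([-4.68050985e-04, -9.27132940e+01,  1.97950713e+00, -3.69936454e+01,
        1.77250343e-02,  8.30088858e-03, -9.67996516e-05]), 'position': array([ 0.19991111, -0.59183123,  0.23074063]), 'tool_rot': array([-3.14048719e+00,  9.57271667e-05,  3.25809065e-01]), 'force': array([0.84853198, 0.75237154, 0.46698091]), 'moment': array([ 0.03072035, -0.0276775 ,  0.00904724]), 'grip_width': 0.0854104552374462}
side {'K': array([[544.80963991,   0.        , 311.85469479],
       [  0.        , 544.80963991, 240.16172728],
       [  0.        ,   0.        ,   1.        ]]), 'R': array([[-0.91208058, -0.40974472,  0.0147745 ],
       [-0.2601286 ,  0.55043382, -0.79331944],
       [ 0.31692606, -0.72741452, -0.60862631]]), 't': array([0.49713845, 0.14929661, 0.92386367])}
top {'K': array([[481.61778591,   0.        , 320.17794677],
       [  0.        , 481.61778591, 239.71690555],
       [  0.        ,   0.        ,   1.        ]]), 'R': array([[ 0.01752583, -0.99980372,  0.00923916],
       [-0.98892641, -0.01869566, -0.14722442],
       [ 0.14736825, -0.00655662, -0.98905996]]), 't': array([0.05380979, 0.53664283, 0.95990911])}
wrist {'K': array([[420.91192473,   0.        , 323.0870005 ],
       [  0.        , 420.91192473, 244.28940059],
       [  0.        ,   0.        ,   1.        ]]), 'R': array([[ 0.31938144, -0.94762421, -0.0019616 ],
       [-0.90416551, -0.30535277,  0.29873802],
       [-0.28369037, -0.09363777, -0.95433314]]), 't': array([-0.62367865, -0.03820899,  0.38077101])}
```

View pics/a_top.png

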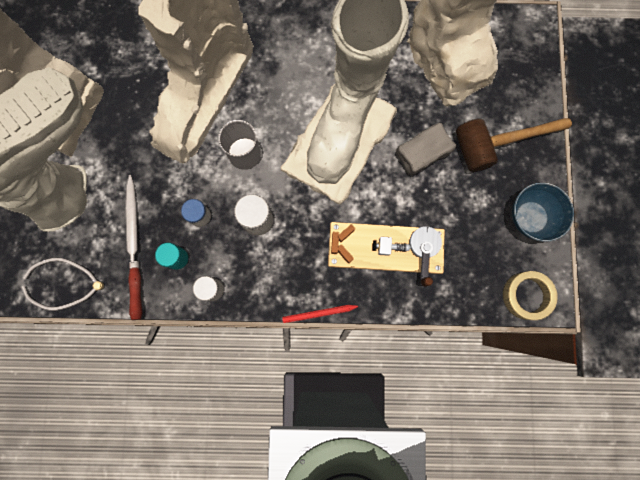

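View pics/a_side.png

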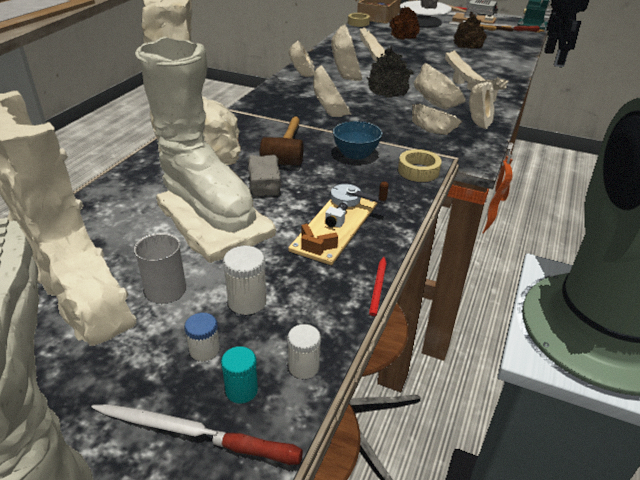

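View pics/a_wrist.png

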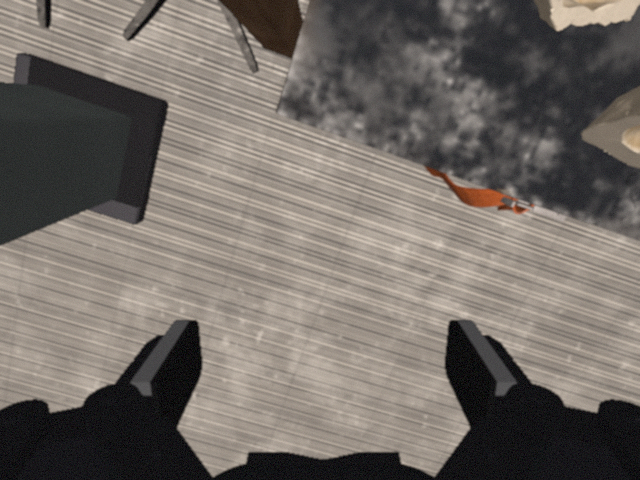

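```bash
cat > h.py <<'E'
import numpy as np, cv2
from workcell import bot, viewer
def proj(i,X):
    c=i['R']@np.asarray(X,float)+i['t']; p=i['K']@c; return p[:2]/p[2]
def ray(i,uv):
    d=i['R'].T@(np.linalg.inv(i['K'])@np.array([uv[0],uv[1],1.])); o=-i['R'].T@i['t']; return o,d/np.linalg.norm(d)
def plane(i,uv,z):
    o,d=ray(i,uv); return o+d*(z-o[2])/d[2]
def tri(obs):
    A=np.zeros((3,3));b=np.zeros(3)
    for i,uv in obs:
        o,d=ray(i,uv); P=np.eye(3)-np.outer(d,d); A+=P;b+=P@o
    X=np.linalg.solve(A,b); return X,[np.linalg.norm(proj(i,X)-uv) for i,uv in obs]
def grab(n,name):
    i=viewer.camera_info(n); f=cv2.cvtColor(viewer.grab_frame(n),cv2.COLOR_RGB2BGR); cv2.imwrite(f'pics/{name}.png',f); return i,f
E
python3 - <<'E'
import cv2,numpy as np
t=cv2.imread('pics/a_top.png');s=cv2.imread('pics/a_side.png')
a=cv2.resize(t[180:310,140:300],None,fx=5,fy=4.6,interpolation=2)
a=cv2.resize(t[185:305,140:300],None,fx=5,fy=5,interpolation=2)
cv2.imwrite('pics/c_top.png',a)
cv2.imwrite('pics/c_side.png',cv2.resize(s[235:410,130:340],None,fx=3.4,fy=3.4,interpolation=2))
cv2.imwrite('pics/c_clt.png',cv2.resize(t[210:300,320:455],None,fx=5.8,fy=5.8,interpolation=2))
cv2.imwrite('pics/c_cls.png',cv2.resize(s[170:270,280:400],None,fx=6,fy=6,interpolation=2))
E
```

```text
(no output)
```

View pics/c_top.png

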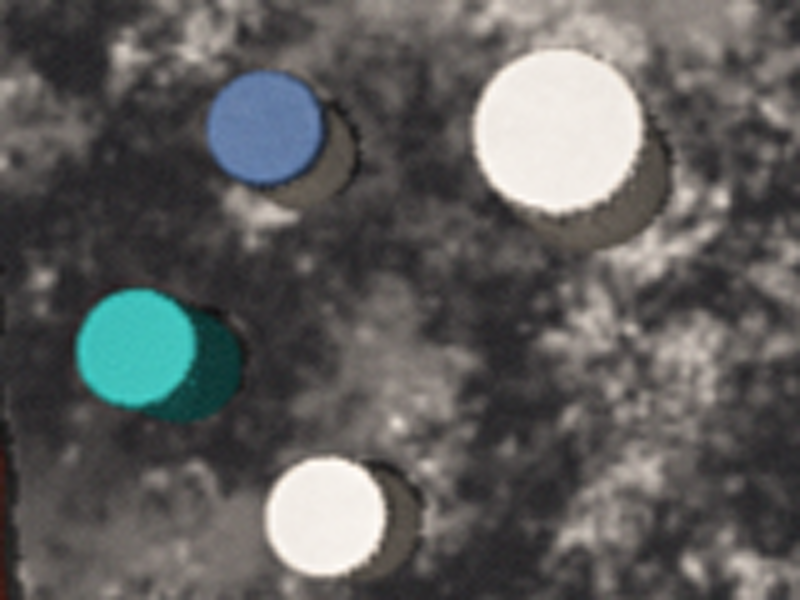

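View pics/c_side.png

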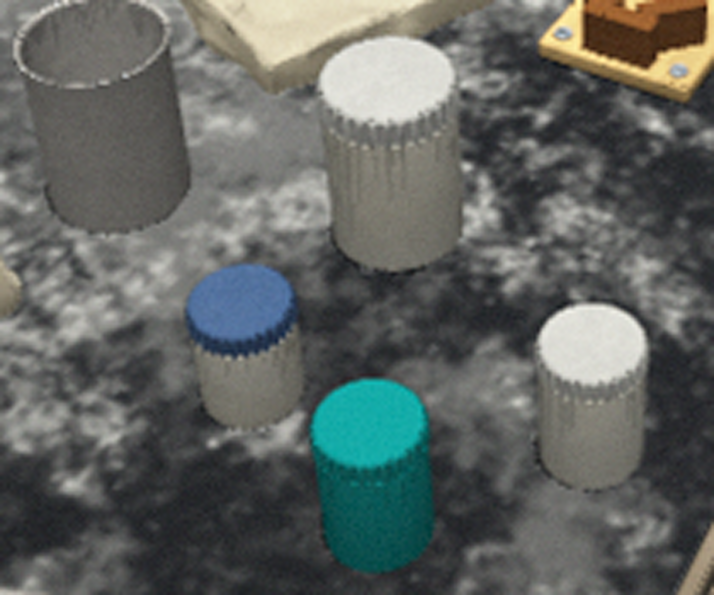

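View pics/c_clt.png

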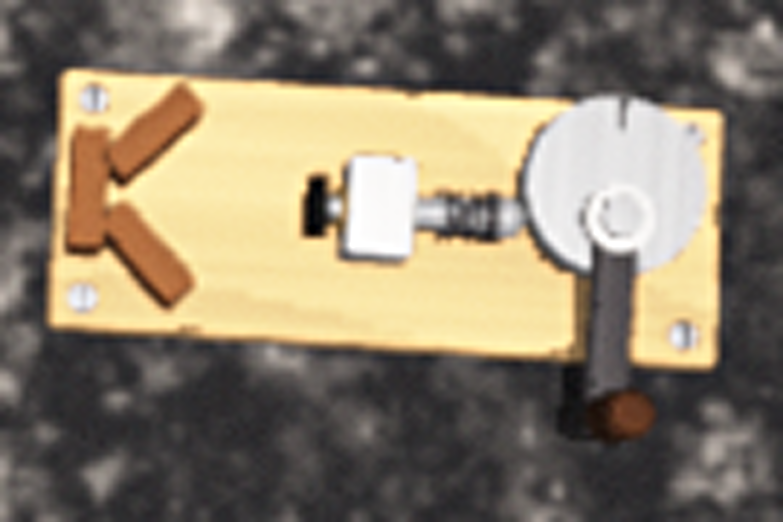

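View pics/c_cls.png

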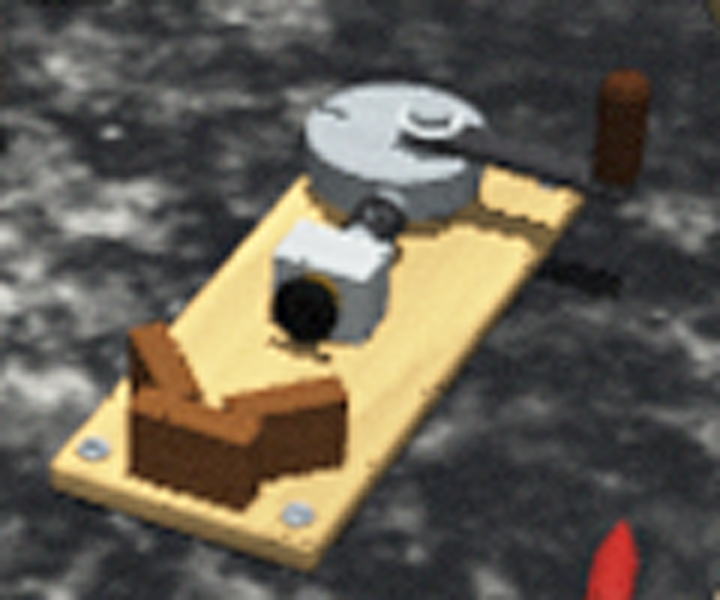

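```bash
python3 - <<'E'
from h import *
T=viewer.camera_info('top');S=viewer.camera_info('side')
# crop px -> full
t=cv2.imread('pics/a_top.png');s=cv2.imread('pics/a_side.png')
def tp(x,y): return np.array([140+(x+.5)/5-.5,185+(y+.5)/5-.5])
def sp(x,y): return np.array([130+(x+.5)/3.4-.5,235+(y+.5)/3.4-.5])
L={'bigwhite':((558,130,83),(387,80,68)),'white':((326,516,60),(592,344,55)),'turq':((136,348,59.5),(370,422,58)),'blue':((265,127,58),(242,306,54))}
for n,(a,b) in L.items():
    X,e=tri([(T,tp(*a[:2])),(S,sp(*b[:2]))])
    dT=(T['R']@X+T['t'])[2]; dS=(S['R']@X+S['t'])[2]
    print(n,X.round(4),np.round(e,2),'dia top',2*a[2]/5*dT/T['K'][0,0],'side',2*b[2]/3.4*dS/S['K'][0,0])
def ct(x,y): return np.array([320+(x+.5)/5.8-.5,210+(y+.5)/5.8-.5])
def cs(x,y): return np.array([280+(x+.5)/6-.5,170+(y+.5)/6-.5])
print('knob top',tri([(T,ct(627,413)),(S,cs(627,80))]))
print('pivot',tri([(T,ct(619,217)),(S,cs(433,117))]))
print('base corners',[plane(T,ct(*c),.012).round(4) for c in ((65,70),(722,112),(716,368),(50,328))])
print('tri corners',tri([(T,ct(65,70)),(S,cs(125,385))]),tri([(T,ct(50,328)),(S,cs(55,467))]),tri([(T,ct(50,328)),(S,cs(312,558))]))
E
```

```text
bigwhite [0.5814 0.2003 0.0991] [0.28 0.34] dia top 0.065232468687195 side 0.06623578165365454
white [0.4299 0.2899 0.07  ] [0.38 0.51] dia top 0.04744481425364549 side 0.04789830957681225
turq [0.4951 0.3688 0.0708] [0.44 0.62] dia top 0.04746153383691891 side 0.04818434503945723
blue [0.5883 0.3258 0.0578] [0.62 0.83] dia top 0.04755756933635002 side 0.04886775403979965
knob top (array([ 0.45065892, -0.14795202,  0.0864287 ]), [np.float64(0.3663686173032056), np.float64(0.34715180036120097)])
pivot (array([ 0.5223707 , -0.155126  ,  0.04806966]), [np.float64(0.45737181834169666), np.float64(0.43637887037239503)])
base corners [array([0.5793, 0.0413, 0.012 ]), array([ 0.5682, -0.2019,  0.012 ]), array([ 0.4733, -0.1978,  0.012 ]), array([0.4835, 0.0454, 0.012 ])]
tri corners (array([0.56271229, 0.03945367, 0.04917523]), [np.float64(4.776461218096726), np.float64(5.145267095491423)]) (array([0.51943464, 0.06236967, 0.03969101]), [np.float64(20.19219819972821), np.float64(22.327160566785924)]) (array([0.4837636 , 0.04524099, 0.00704241]), [np.float64(0.0886874011041501), np.float64(0.09870155234797194)])
```

Candidates (top-view pixel): big white (251,211) is 65 mm across and 99 mm tall. Small white (205,288) is about 48 mm across and 70 mm tall. Turquoise (172,255) is 71 mm tall, and blue-lid (193,211) is about 58–60 mm tall. I choose the small white one at (205,288), world ≈ (0.430, 0.290); the blue-lid jar must be the shorter one. The crops confirm the small white jar, and the clamp shows the lever toward the robot.

First I go over the clamp with the wrist camera.

Emit:
move_arm(
  plan=[
    [0.98,-0.7,0,0,0,0],
    [0.98,-0.7,0,0,0,0],
    [0.98,-0.7,0,0,0,0],
    [0.98,-0.7,0,0,0,0],
    [0.98,-0.7,0,0,0,0],
  ],
)

```text
clock: 0.65
position: [0.2886, -0.4689, 0.2312]
tool_rot: [-3.141, 0.0, 0.326]
force: [-0.3, -0.5, 0.9]
grip_width: 0.0853
```

Emit:
move_arm(
  plan=[
    [0.98,-0.7,0,0,0,0],
    [0.98,-0.7,0,0,0,0],
    [0.98,-0.7,0,0,0,0],
    [0.98,-0.7,0,0,0,0],
    [0.98,-0.7,0,0,0,0],
  ],
)

```text
clock: 1.15
position: [0.3766, -0.3468, 0.2312]
tool_rot: [-3.141, 0.0, 0.326]
force: [0.7, 0.2, -0.3]
grip_width: 0.0855
```

Emit:
move_arm(
  plan=[
    [0.5,-0.7,0,0,0,-0.04],
    [0.5,-0.7,0,0,0,-0.04],
    [0.5,-0.7,0,0,0,-0.04],
    [0.5,-0.7,0,0,0,-0.04],
    [0,0,0,0,0,-0.04],
  ],
)

```text
clock: 1.65
position: [0.3851, -0.2609, 0.2313]
tool_rot: [-3.141, -0.0, 0.962]
force: [0.5, -1.2, -0.0]
grip_width: 0.0858
```

```bash
python3 - <<'E'
from h import *
o=bot.observe(); print(o['clock'],o['position'],o['tool_rot'],o['qpos'].round(3),o['force'])
i,f=grab('wrist','b_wrist'); np.savez('b.npz',**i); print(-i['R'].T@i['t'])
E
```

```text
1.65 [ 0.38511358 -0.26086397  0.23134678] [-3.14102085e+00 -2.11311469e-04  9.62016532e-01] [ 0.707  0.28  -0.289  1.993  0.102  0.883 -0.245] [ 0.4839678  -1.16803543 -0.04366043]
[ 0.42912748 -0.19764017  0.37414939]
```

View pics/b_wrist.png

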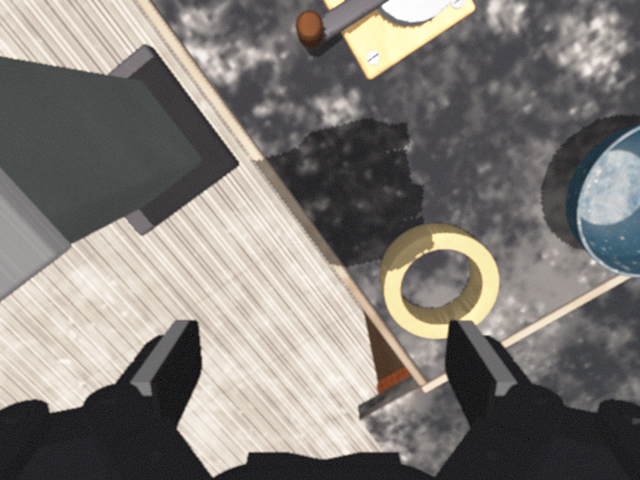

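The wrist view shows the knob at (310,28) and the cam end of the clamp at the top. I need to move further along +y.

Emit:
move_arm(
  plan=[
    [1,0.3,0,0,0,-0.039],
    [1,0.3,0,0,0,-0.039],
    [1,0.3,0,0,0,-0.039],
    [1,0.3,0,0,0,-0.039],
    [1,0.3,0,0,0,-0.038],
  ],
)

```text
clock: 2.2
position: [0.4649, -0.1615, 0.2311]
tool_rot: [-3.142, -0.0, 1.565]
force: [0.4, -0.5, 0.6]
grip_width: 0.0858
```

Emit:
move_arm(
  plan=[
    [1,0.6,0,0,0,0],
    [1,0.6,0,0,0,0],
    [1,0.6,0,0,0,0],
    [1,0.6,0,0,0,0],
    [0,0,0,0,0,0],
  ],
)

```text
clock: 2.7
position: [0.5265, -0.059, 0.2311]
tool_rot: [3.141, -0.002, 1.565]
force: [-0.1, -0.5, -0.4]
grip_width: 0.0851
```

```bash
python3 - <<'E'
from h import *
o=bot.observe(); print(o['clock'],o['position'],o['tool_rot'],o['qpos'].round(3),o['force'])
i,f=grab('wrist','c_wrist'); np.savez('c.npz',**i); print(-i['R'].T@i['t'])
E
```

```text
2.7 [ 0.52646041 -0.05904928  0.23114043] [ 3.14104660e+00 -1.70629502e-03  1.56476736e+00] [ 0.367  0.403 -0.481  1.833  0.222  0.958 -0.215] [-0.12419217 -0.53038102 -0.42915217]
[0.52696363 0.01775301 0.37405941]
```

View pics/c_wrist.png

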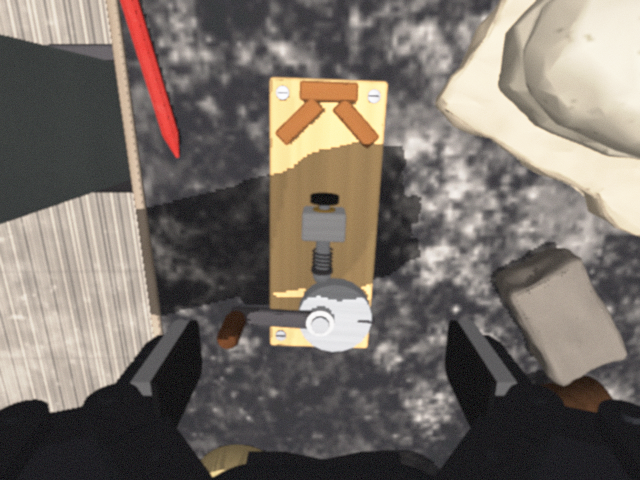

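The whole clamp is visible: vee at (327,115), guide (323,225), pivot (320,323), knob top around (238,313). I'll zoom in to measure it.

```bash
python3 - <<'E'
import cv2
f=cv2.imread('pics/c_wrist.png')
cv2.imwrite('pics/c1.png',cv2.resize(f[70:155,260:395],None,fx=5.9,fy=5.9,interpolation=2))
cv2.imwrite('pics/c2.png',cv2.resize(f[265:360,210:380],None,fx=4.7,fy=4.7,interpolation=2))
E
```

```text
(no output)
```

View pics/c1.png

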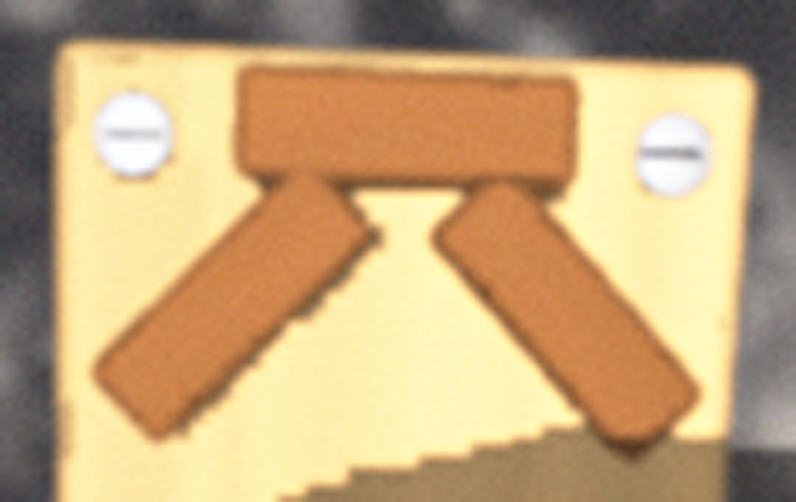

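View pics/c2.png

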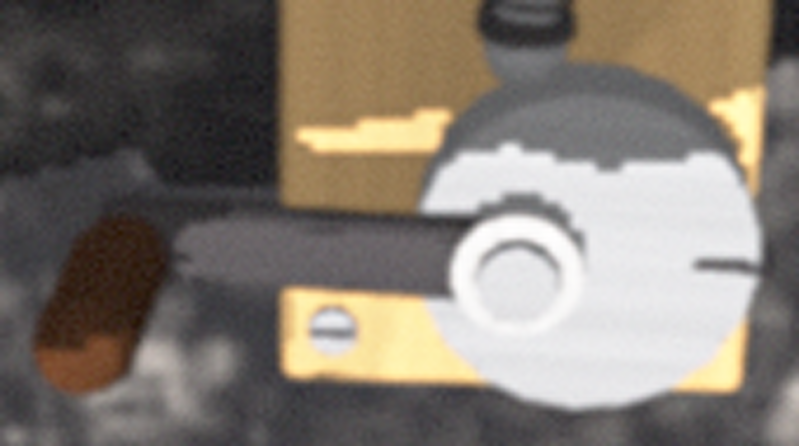

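```bash
python3 - <<'E'
from h import *
W=dict(np.load('c.npz')); T=viewer.camera_info('top'); S=viewer.camera_info('side')
a=lambda x,y:np.array([260+(x+.5)/5.9-.5,70+(y+.5)/5.9-.5])
b=lambda x,y:np.array([210+(x+.5)/4.7-.5,265+(y+.5)/4.7-.5])
ct=lambda x,y:np.array([320+(x+.5)/5.8-.5,210+(y+.5)/5.8-.5])
cs=lambda x,y:np.array([280+(x+.5)/6-.5,170+(y+.5)/6-.5])
for h in (.042,):
    L=[plane(W,a(*p),h)[:2] for p in ((372,240),(160,437))]; R=[plane(W,a(*p),h)[:2] for p in ((437,240),(612,430))]
    dl=L[1]-L[0]; dr=R[1]-R[0]; print('angles',np.degrees(np.arctan2(dl[1],dl[0])),np.degrees(np.arctan2(dr[1],dr[0])))
    n=lambda d:np.array([-d[1],d[0]])/np.linalg.norm(d)
    nl,nr=n(dl),n(dr); 
    c0=np.array([.53,-.03]); nl*=np.sign(nl@(c0-L[0])); nr*=np.sign(nr@(c0-R[0]))
    N=np.linalg.solve(np.array([nl,nr]),np.array([nl@L[0],nr@R[0]])+.024); print('nest from vee',N)
C=[plane(W,p,.012)[:2] for p in (a(60,42),a(755,68),b(748,390),b(280,378))]
print('corners',np.round(C,4)); y=(C[0]+C[1]-C[2]-C[3]); print('axis',y/np.linalg.norm(y),'yaw',-np.arctan2(y[0],y[1]), np.linalg.norm(y)/2)
piv,e=tri([(W,b(517,272)),(T,ct(619,217)),(S,cs(433,117))]); print('pivot',piv,e)
kn,e=tri([(W,b(85,358)),(T,ct(627,413)),(S,cs(627,80))]); print('knobtop',kn,e)
u=y/np.linalg.norm(y); print('nest from pivot',piv[:2]+.145*u)
v=kn-piv; print('lever',np.hypot(*v[:2]),'cam',np.arctan2(v[1],v[0])-np.arctan2(-u[1],-u[0]))
print('nest z check: cheek tops', tri([(W,a(300,66) if 0 else a(245,68)),(S,cs(258,440))]))
# guide / base height by corner
print('base corner', tri([(W,a(60,42)),(S,cs(312,558)),(T,ct(50,328))]))
E
```

```text
angles -138.86710298805122 -46.13528084833428
nest from vee [ 0.53004618 -0.00916638]
corners [[ 0.4848  0.0462]
 [ 0.5794  0.0422]
 [ 0.5705 -0.2006]
 [ 0.4735 -0.1971]]
axis [0.0416207  0.99913348] yaw -0.04163272439287773 0.24323961584734946
pivot [ 0.52265913 -0.15489538  0.04777231] [np.float64(0.9712661330039085), np.float64(0.31784085387835564), np.float64(0.6083089418568517)]
knobtop [ 0.45139446 -0.14897197  0.08546442] [np.float64(1.5404643754304674), np.float64(0.4979622492470326), np.float64(0.576964232685553)]
nest from pivot [ 0.52869413 -0.01002103]
lever 0.07151041686057734 cam 4.671093831506745
nest z check: cheek tops (array([0.5087577 , 0.0395504 , 0.04228818]), [np.float64(3.77137605912197), np.float64(1.4619540662896207)])
base corner (array([0.48386555, 0.04583775, 0.00748483]), [np.float64(1.0421035551158024), np.float64(0.25967685329745327), np.float64(0.2508700277919262)])
```

Emit:
move_arm(
  plan=[
    [1,-0.33,0,0,0,0],
    [1,-0.33,0,0,0,0],
    [1,-0.33,0,0,0,0],
    [1,-0.33,0,0,0,0],
    [1,-0.33,0,0,0,0],
  ],
)

```text
clock: 3.25
position: [0.4841, 0.0625, 0.2312]
tool_rot: [-3.141, 0.001, 1.56]
force: [0.1, 1.2, -0.4]
grip_width: 0.085
```

Emit:
move_arm(
  plan=[
    [1,-0.33,0,0,0,0],
    [1,-0.33,0,0,0,0],
    [1,-0.33,0,0,0,0],
    [1,-0.33,0,0,0,0],
    [1,-0.33,0,0,0,0],
  ],
)

```text
clock: 3.75
position: [0.4442, 0.1878, 0.2312]
tool_rot: [-3.142, 0.001, 1.56]
force: [0.4, 0.7, -0.1]
grip_width: 0.0855
```

Emit:
move_arm(
  plan=[
    [1,-0.33,0,0,0,0],
    [1,-0.33,0,0,0,0],
    [0,0,0,0,0,0],
  ],
)

```text
clock: 4.05
position: [0.4273, 0.2403, 0.2313]
tool_rot: [-3.141, -0.001, 1.564]
force: [0.8, -0.0, -0.4]
grip_width: 0.0858
```

```bash
python3 - <<'E'
from h import *
o=bot.observe(); print(o['clock'],o['position'],o['tool_rot'],o['qpos'].round(3),o['force'])
i,f=grab('wrist','d_wrist'); np.savez('d.npz',**i)
m=cv2.inRange(f,(215,215,215),(255,255,255)); m=cv2.morphologyEx(m,cv2.MORPH_OPEN,np.ones((5,5)))
for c in cv2.findContours(m,0,1)[0]:
    if cv2.contourArea(c)>800: e=cv2.fitEllipse(c); print(e, plane(i,e[0],.072),plane(i,e[0],.070))
E
```

```text
4.05 [0.42730069 0.24025743 0.23134225] [-3.14135599e+00 -8.76435227e-04  1.56445017e+00] [-0.158  0.356 -0.598  1.924  0.246  0.934 -0.881] [ 0.82786592 -0.02589133 -0.40387378]
((602.2793579101562, 372.2257080078125), (28.05387306213379, 103.95294189453125), 61.293434143066406) [0.65866453 0.10993573 0.072     ] [0.66019117 0.10856436 0.07      ]
((25.354463577270508, 331.8352966308594), (45.66157531738281, 111.12632751464844), 161.875244140625) [0.18754969 0.15097749 0.072     ] [0.1859587  0.14987771 0.07      ]
((543.2163696289062, 283.9962158203125), (79.5141372680664, 94.98841857910156), 59.797279357910156) [0.59781196 0.18950937 0.072     ] [0.5989359  0.18866457 0.07      ]
((317.047607421875, 137.1782684326172), (28.318340301513672, 62.39560317993164), 57.30805587768555) [0.42377542 0.30118058 0.072     ] [0.42374766 0.30107478 0.07      ]
```

View pics/d_wrist.png

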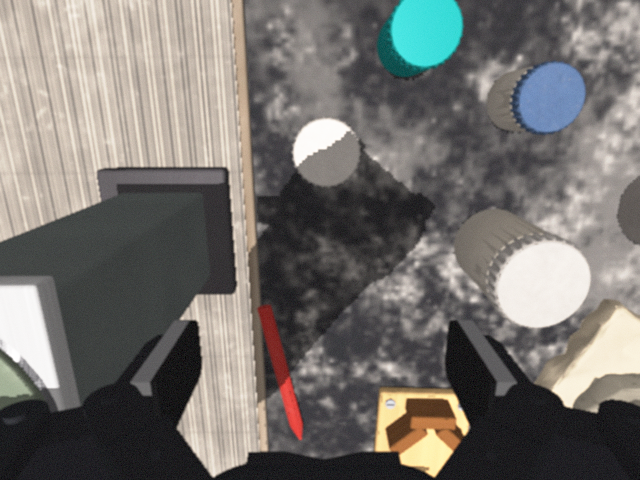

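The target lid is half-shaded, centred at about (326,152), radius about 34 px. Turquoise (424,30), blue (549,97) and big white (543,284) are all distinct from it.

```bash
python3 - <<'E'
from h import *
W=dict(np.load('d.npz')); T=viewer.camera_info('top'); S=viewer.camera_info('side')
t=np.array([140+326.5/5-.5,185+516.5/5-.5]); s=np.array([130+592.5/3.4-.5,235+344.5/3.4-.5])
print(tri([(W,np.array([326,152.5])),(T,t),(S,s)]),plane(W,(326,152.5),.072),tri([(W,np.array([326,152.5])),(T,t)]),2*34.3*(.374-.072)/.99/421)
E
```

```text
(array([0.42990499, 0.29015028, 0.07007157]), [np.float64(0.5065339444606725), np.float64(0.35814658190244436), np.float64(0.5725064498158696)]) [0.42996099 0.29066495 0.072     ] (array([0.43031195, 0.29038566, 0.06927044]), [np.float64(0.471945165414738), np.float64(0.171009551878935)]) 0.049706566856210554
```

Emit:
move_arm(
  plan=[
    [1,0.06,0.5,0,0,0],
    [1,0.06,0.5,0,0,0],
    [0,0,1,0,0,0],
    [0,0,1,0,0,0],
    [0,0,1,0,0,0],
  ],
  claw=-1,
)

```text
clock: 4.6
position: [0.4323, 0.2866, 0.1302]
tool_rot: [3.141, 0.001, 1.561]
force: [0.9, -0.2, -0.0]
grip_width: 0.0854
```

```bash
python3 - <<'E'
from h import *
o=bot.observe(); print(o['clock'],o['position'],o['tool_rot'],o['force'])
i,f=grab('wrist','e_wrist')
E
```

```text
4.6 [0.43233667 0.28655837 0.13021534] [3.14142414e+00 8.53357244e-04 1.56053865e+00] [ 0.91796589 -0.15596081 -0.01568035]
```

View pics/e_wrist.png

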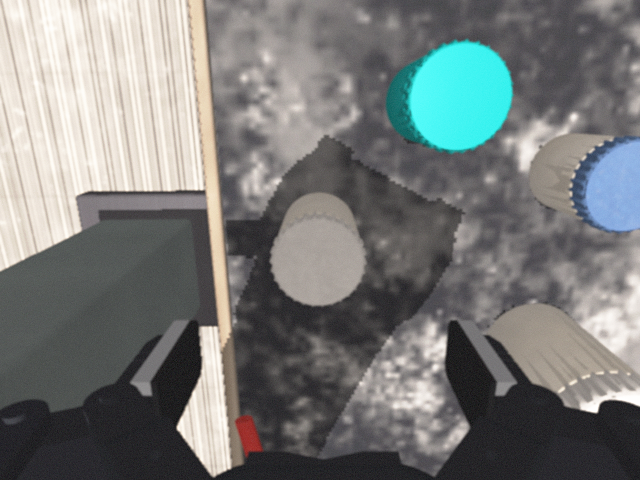

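Jar centred between the fingers, lid at (318,257). I descend with a small trim.

Emit:
move_arm(
  plan=[
    [0.12,-0.08,1,0,0,0],
    [0,0,1,0,0,0],
    [0,0,0.8,0,0,0],
    [0,0,0.4,0,0,0],
    [0,0,0,0,0,0],
  ],
)

```text
clock: 5.15
position: [0.4297, 0.2903, 0.0508]
tool_rot: [-3.141, 0.001, 1.562]
force: [0.2, 0.1, -0.5]
grip_width: 0.0857
```

Emit:
move_arm(
  plan=[
    [0,0,0.35,0,0,0],
    [0,0,0,0,0,0],
  ],
)

```text
clock: 5.35
position: [0.4298, 0.2911, 0.0425]
tool_rot: [3.141, 0.0, 1.563]
force: [-0.8, 0.6, -0.3]
grip_width: 0.0857
```

Emit:
move_arm(
  plan=[
    [0,0,0,0,0,0],
    [0,0,0,0,0,0],
    [0,0,0,0,0,0],
    [0,0,0,0,0,0],
    [0,0,0,0,0,0],
  ],
  claw=1,
  force=40,
)

```text
clock: 5.85
position: [0.4296, 0.2916, 0.0433]
tool_rot: [3.141, -0.0, 1.564]
force: [-3.7, -1.6, 14.5]
grip_width: 0.0475
```

Emit:
move_arm(
  plan=[
    [0,0,0,0,0,0],
    [0,0,0,0,0,0],
  ],
)

```text
clock: 6.05
position: [0.4296, 0.2916, 0.0433]
tool_rot: [3.141, -0.0, 1.564]
force: [-3.5, -2.3, 13.9]
grip_width: 0.0476
```

Emit:
move_arm(
  plan=[
    [0,0,-0.4,0,0,0],
    [0,0,-1,0,0,0],
    [0,0,-1,0,0,0],
    [0,0,-1,0,0,0],
    [0,0,-1,0,0,0],
  ],
)

```text
clock: 6.55
position: [0.4294, 0.2913, 0.1542]
tool_rot: [3.141, -0.0, 1.564]
force: [0.0, 0.2, -2.2]
grip_width: 0.0476
```

```bash
python3 - <<'E'
from h import *
o=bot.observe(); print(o['clock'],o['position'],o['tool_rot'],o['force'],o['grip_width'])
i,f=grab('wrist','f_wrist')
j,g=grab('side','f_side'); cv2.imwrite('pics/f_c.png',cv2.resize(g[150:400,200:420],None,fx=2.4,fy=2.4))
E
```

```text
6.55 [0.42942756 0.29125135 0.15416981] [ 3.14149660e+00 -1.57445267e-04  1.56366110e+00] [ 0.03794946  0.15513414 -2.16507726] 0.04756922808058651
```

View pics/f_wrist.png

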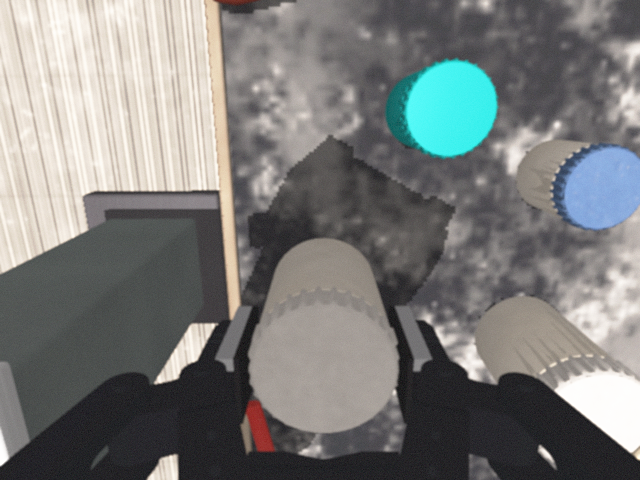

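View pics/f_c.png

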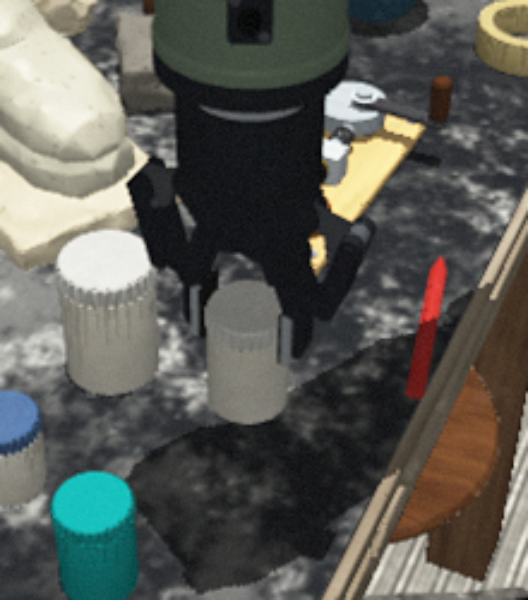

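Jar held upright (wrist: lid at (323,360) between the pads). I carry it to the vee.

Emit:
move_arm(
  plan=[
    [-0.7,0.25,0,0,0,0],
    [-1,0.34,0,0,0,0],
    [-1,0.34,0,0,0,0],
    [-1,0.34,0,0,0,0],
    [-1,0.34,0,0,0,0],
  ],
)

```text
clock: 7.15
position: [0.4689, 0.1724, 0.1523]
tool_rot: [-3.141, 0.0, 1.564]
force: [0.2, -1.0, -1.6]
grip_width: 0.048
```

Emit:
move_arm(
  plan=[
    [-1,0.34,0,0,0,0],
    [-1,0.34,0,0,0,0],
    [-1,0.34,0,0,0,0],
    [-1,0.34,0,0,0,0],
    [-1,0.34,0,0,0,0],
  ],
)

```text
clock: 7.65
position: [0.5105, 0.0471, 0.1523]
tool_rot: [-3.141, 0.0, 1.564]
force: [-0.0, 0.0, -2.4]
grip_width: 0.0476
```

Emit:
move_arm(
  plan=[
    [-1,0.34,0,0,0,0],
    [-0.8,0.3,0,0,0,0],
    [-0.4,0.15,0,0,0,0],
    [0,0,0,0,0,0],
  ],
)

```text
clock: 8.05
position: [0.5299, -0.0079, 0.1523]
tool_rot: [-3.141, 0.0, 1.562]
force: [-0.1, 0.0, -0.7]
grip_width: 0.0476
```

```bash
python3 - <<'E'
from h import *
o=bot.observe(); print(o['clock'],o['position'],o['tool_rot'],o['force'],o['grip_width'])
i,f=grab('wrist','g_wrist'); np.savez('g.npz',**i)
E
```

```text
8.05 [ 0.52989665 -0.00786508  0.15225592] [-3.14114067e+00  1.15743872e-04  1.56173704e+00] [-0.10939507  0.02618174 -0.70853574] 0.04763803669446604
```

View pics/g_wrist.png

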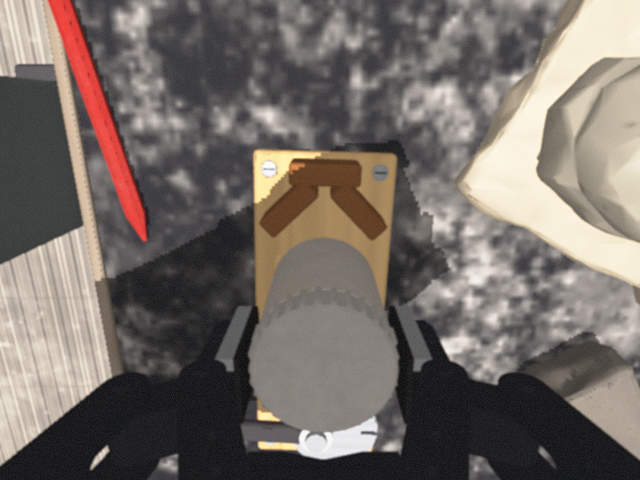

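Emit:
move_arm(
  plan=[
    [-0.2,-0.02,0,0,0,0],
    [0,0,0.8,0,0,0],
    [0,0,0.8,0,0,0],
    [0,0,0.6,0,0,0],
    [0,0,0,0,0,0],
  ],
)

```text
clock: 8.6
position: [0.5281, -0.0111, 0.0961]
tool_rot: [-3.139, -0.0, 1.565]
force: [0.3, -0.7, -1.1]
grip_width: 0.048
```

```bash
python3 - <<'E'
from h import *
o=bot.observe(); print(o['clock'],o['position'],o['tool_rot'],o['force'],o['grip_width'])
j,g=grab('side','h_side'); cv2.imwrite('pics/h_c.png',cv2.resize(g[130:290,250:420],None,fx=3.6,fy=3.6))
E
```

```text
8.6 [ 0.52813242 -0.01105127  0.09611512] [-3.13879828e+00 -2.95653324e-04  1.56510288e+00] [ 0.33281673 -0.66981205 -1.05013589] 0.04795427501556725
```

View pics/h_c.png

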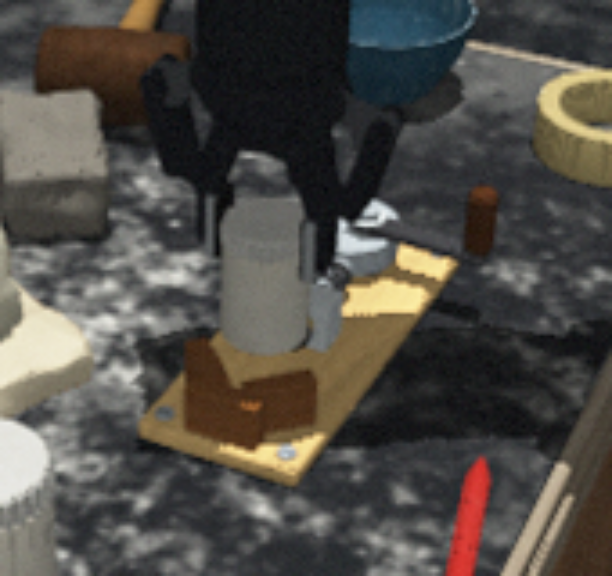

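Jar hanging behind the vee, foot about 53 mm up. Continue down.

Emit:
move_arm(
  plan=[
    [-0.08,0.03,0.6,0,0,0],
    [0,0,0.5,0,0,0],
    [0,0,0.3,0,0,0],
    [0,0,0.1,0,0,0],
    [0,0,0,0,0,0],
  ],
)

```text
clock: 9.15
position: [0.5299, -0.0137, 0.0597]
tool_rot: [-3.141, -0.0, 1.564]
force: [-0.1, -0.4, -1.3]
grip_width: 0.0471
```

Emit:
move_arm(
  plan=[
    [0,0,0.1,0,0,0],
    [0,0,0.07,0,0,0],
    [0,0,0,0,0,0],
  ],
)

```text
clock: 9.45
position: [0.5301, -0.0139, 0.0558]
tool_rot: [3.142, 0.0, 1.564]
force: [-0.5, -0.1, -1.6]
grip_width: 0.0473
```

Emit:
move_arm(
  plan=[
    [0,0,0.05,0,0,0],
    [0,0,0,0,0,0],
  ],
)

```text
clock: 9.65
position: [0.5303, -0.0138, 0.0554]
tool_rot: [3.141, 0.0, 1.564]
force: [-4.0, -0.4, 15.0]
grip_width: 0.0474
```

Firm contact at the expected height. Release and look.

Emit:
move_arm(
  plan=[
    [0,0,-0.03,0,0,0],
    [0,0,0,0,0,0],
    [0,0,0,0,0,0],
    [0,0,0,0,0,0],
    [0,0,0,0,0,0],
  ],
  claw=-1,
)

```text
clock: 10.15
position: [0.5301, -0.0139, 0.0553]
tool_rot: [-3.142, -0.0, 1.564]
force: [0.3, 0.5, 0.8]
grip_width: 0.0854
```

```bash
python3 - <<'E'
from h import *
o=bot.observe(); print(o['clock'],o['position'],o['tool_rot'],o['force'],o['grip_width'])
j,g=grab('side','i_side'); cv2.imwrite('pics/i_c.png',cv2.resize(g[130:290,250:420],None,fx=3.6,fy=3.6))
E
```

```text
10.15 [ 0.53009556 -0.01388798  0.05525645] [-3.14155639e+00 -5.60534585e-05  1.56350852e+00] [0.2969258  0.45430206 0.80157586] 0.08543026033804905
```

View pics/i_c.png

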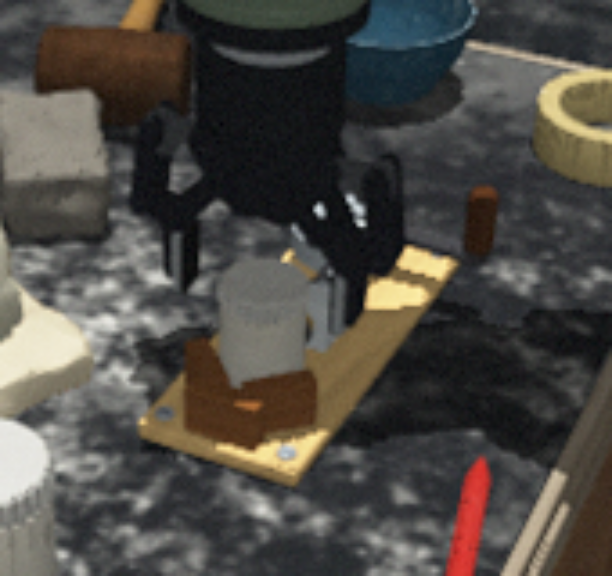

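The jar stands upright against the cheeks region, fingers clear. Rise, go over the knob, and rotate so the jaws open tangentially.

Emit:
move_arm(
  plan=[
    [0,0,-0.5,0,0,0],
    [0,0,-1,0,0,0],
    [0,0,-1,0,0,0],
    [0,0,-1,0,0,0],
    [0,0,-1,0,0,0],
  ],
)

```text
clock: 10.7
position: [0.53, -0.0138, 0.1697]
tool_rot: [3.141, -0.0, 1.564]
force: [-0.6, -0.7, 0.3]
grip_width: 0.0853
```

Emit:
move_arm(
  plan=[
    [-0.9,-0.53,0,0,0,0],
    [-0.9,-0.53,0,0,0,0],
    [-0.9,-0.53,0,0,0,0],
    [-0.9,-0.53,0,0,0,0],
    [-0.9,-0.53,0,0,0,0],
  ],
)

```text
clock: 11.2
position: [0.4625, -0.1267, 0.1687]
tool_rot: [3.141, 0.0, 1.564]
force: [0.7, -1.4, 0.9]
grip_width: 0.0852
```

Emit:
move_arm(
  plan=[
    [-0.9,-0.53,0,0,0,0],
    [0,0,0,0,0,0.04],
    [0,0,0,0,0,0.04],
    [0,0,0,0,0,0.04],
    [0,0,0,0,0,0.04],
  ],
)

```text
clock: 11.7
position: [0.4497, -0.1483, 0.1687]
tool_rot: [3.141, -0.0, 1.056]
force: [-0.6, -0.3, -0.5]
grip_width: 0.0852
```

Emit:
move_arm(
  plan=[
    [0,0,0,0,0,0.04],
    [0,0,0,0,0,0.04],
    [0,0,0,0,0,0.04],
    [0,0,0,0,0,0.04],
    [0,0,0,0,0,0.04],
  ],
)

```text
clock: 12.2
position: [0.4497, -0.1481, 0.1687]
tool_rot: [3.142, -0.001, 0.428]
force: [0.1, 0.2, -0.5]
grip_width: 0.0853
```

Emit:
move_arm(
  plan=[
    [0,0,0,0,0,0.04],
    [0,0,0,0,0,0.04],
    [0,0,0,0,0,0.04],
    [0,0,0,0,0,0],
    [0,0,0,0,0,0],
  ],
)

```text
clock: 12.7
position: [0.4498, -0.1481, 0.1683]
tool_rot: [-3.142, -0.001, 0.06]
force: [-0.5, -0.0, -0.1]
grip_width: 0.0858
```

```bash
python3 - <<'E'
from h import *
o=bot.observe(); print(o['clock'],o['position'],o['tool_rot'],o['qpos'].round(3),o['force'])
i,f=grab('wrist','j_wrist'); np.savez('j.npz',**i)
j,g=grab('top','j_top'); cv2.imwrite('pics/j_c.png',cv2.resize(g[200:310,320:455],None,fx=5,fy=5))
E
```

```text
12.7 [ 0.44978835 -0.14807225  0.16834165] [-3.14154205e+00 -6.30034071e-04  5.98230835e-02] [ 0.326  0.377 -0.168  2.045  0.092  0.726 -1.41 ] [-0.47127676 -0.00961115 -0.1236823 ]
```

View pics/j_wrist.png

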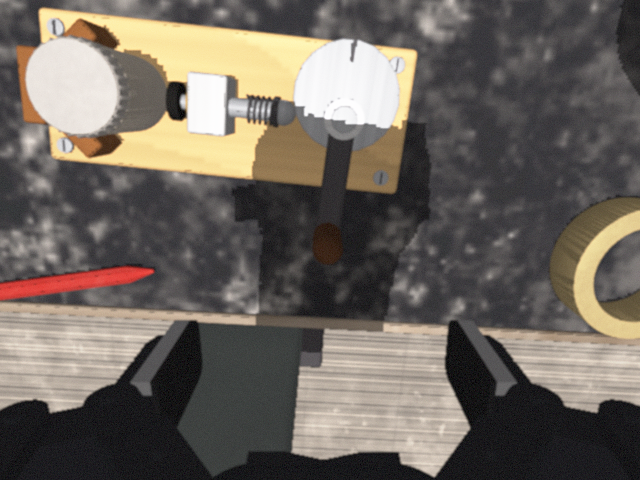

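View pics/j_c.png

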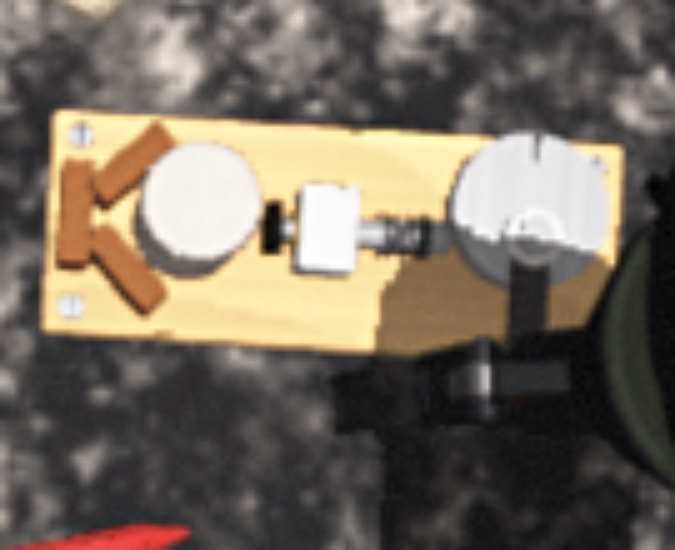

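Jar upright in the vee with a few mm gap; the cam still open. Knob top in the wrist view is about (327,245), pivot (345,118). Refine.

```bash
python3 - <<'E'
from h import *
W=dict(np.load('j.npz')); T=viewer.camera_info('top')
print('knob',plane(W,(327,247),.086),'piv',plane(W,(344,119),.048))
t=np.array([320+200.5/5-.5,200+202.5/5-.5]); print('jar',plane(T,t,.084),plane(W,(72,87),.084))
f=cv2.imread('pics/j_wrist.png'); cv2.imwrite('pics/j_k.png',cv2.resize(f[80:280,270:420],None,fx=3,fy=3,interpolation=2))
E
```

```text
knob [ 0.45450913 -0.14922394  0.086     ] piv [ 0.5233722  -0.15545133  0.048     ]
jar [ 0.52984934 -0.01430126  0.084     ] [ 0.53111839 -0.01506242  0.084     ]
```

View pics/j_k.png

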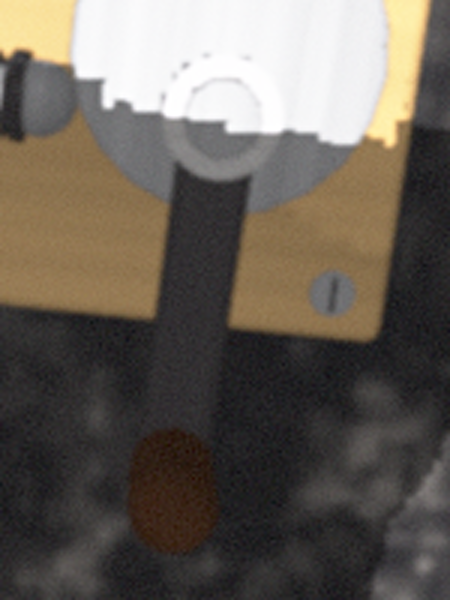

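Emit:
move_arm(
  plan=[
    [0.06,0.04,0,0,0,0.045],
    [0,0,1,0,0,0],
    [0,0,1,0,0,0],
    [0,0,1,0,0,0],
    [0,0,0,0,0,0],
  ],
)

```text
clock: 13.3
position: [0.4497, -0.1488, 0.0907]
tool_rot: [-3.141, 0.004, -0.084]
force: [-0.5, 0.3, 1.0]
grip_width: 0.0854
```

```bash
python3 - <<'E'
from h import *
o=bot.observe(); print(o['clock'],o['position'],o['tool_rot'],o['force'])
i,f=grab('wrist','k_wrist')
E
```

```text
13.3 [ 0.44971832 -0.14878129  0.09069535] [-3.14061101  0.0041514  -0.0837425 ] [-0.4815523   0.27900952  0.99092151]
```

View pics/k_wrist.png

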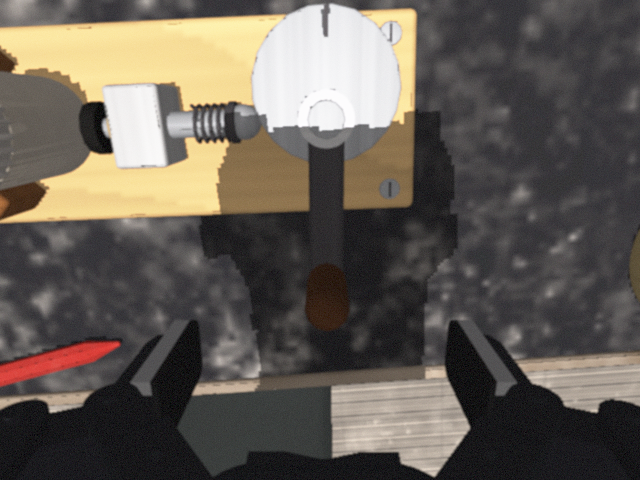

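Lever is vertical in the picture and the knob top (328,310) is centred between the fingers. Descend and grip.

Emit:
move_arm(
  plan=[
    [0.05,0,0.6,0,0,0],
    [0,0,0.5,0,0,0],
    [0,0,0.3,0,0,0],
    [0,0,0,0,0,0],
  ],
)

```text
clock: 13.75
position: [0.4521, -0.1492, 0.0574]
tool_rot: [-3.141, 0.001, -0.086]
force: [-0.0, 0.1, 0.2]
grip_width: 0.0856
```

Emit:
move_arm(
  plan=[
    [0,0,0,0,0,0],
    [0,0,0,0,0,0],
    [0,0,0,0,0,0],
    [0,0,0,0,0,0],
    [0,0,0,0,0,0],
  ],
  claw=1,
  force=30,
)

```text
clock: 14.25
position: [0.4524, -0.1494, 0.058]
tool_rot: [3.141, -0.0, -0.086]
force: [-0.7, 1.4, 7.8]
grip_width: 0.0169
```

Emit:
move_arm(
  plan=[
    [0,0,0,0,0,0],
    [0,0,0,0,0,0],
    [0,0,0,0,0,0],
  ],
)

```text
clock: 14.55
position: [0.4524, -0.1494, 0.0581]
tool_rot: [3.141, -0.0, -0.086]
force: [-1.5, -0.2, 6.1]
grip_width: 0.017
```

Knob gripped (17 mm). I swing along the 72 mm circle in steps of 0.1 rad.

Emit:
move_arm(
  plan=[
    [0.0144,0.2875,0,0,0,-0.0318],
    [0.0144,0.2875,0,0,0,-0.0318],
    [0.0144,0.2875,0,0,0,-0.0318],
    [0.0144,0.2875,0,0,0,-0.0318],
    [0.0144,0.2875,0,0,0,-0.0318],
  ],
)

```text
clock: 15.05
position: [0.4581, -0.1845, 0.058]
tool_rot: [-3.141, 0.0, 0.418]
force: [-2.1, 3.4, 7.4]
grip_width: 0.0171
```

Emit:
move_arm(
  plan=[
    [0.0144,0.2875,0,0,0,-0.0318],
    [0.0144,0.2875,0,0,0,-0.0318],
    [0.0144,0.2875,0,0,0,-0.0318],
    [0.0144,0.2875,0,0,0,-0.0318],
    [0.0144,0.2875,0,0,0,-0.0318],
  ],
)

```text
clock: 15.55
position: [0.4799, -0.2125, 0.058]
tool_rot: [-3.141, 0.0, 0.917]
force: [-3.7, 5.6, 8.8]
grip_width: 0.0166
```

Emit:
move_arm(
  plan=[
    [0.0144,0.2875,0,0,0,-0.0318],
    [0.0144,0.2875,0,0,0,-0.0318],
    [0.0144,0.2875,0,0,0,-0.0318],
    [0.0144,0.2875,0,0,0,-0.0318],
    [0,0,0,0,0,0],
  ],
)

```text
clock: 16.05
position: [0.5065, -0.2252, 0.058]
tool_rot: [3.141, -0.0, 1.317]
force: [-0.4, 0.9, 6.5]
grip_width: 0.0168
```

```bash
python3 - <<'E'
from h import *
o=bot.observe(); print(o['clock'],o['position'],o['tool_rot'],o['force'],o['qpos'].round(2))
j,g=grab('top','l_top'); cv2.imwrite('pics/l_c.png',cv2.resize(g[200:310,320:475],None,fx=5,fy=5))
j,g=grab('side','l_side'); cv2.imwrite('pics/l_s.png',cv2.resize(g[130:290,250:420],None,fx=3.6,fy=3.6))
E
```

```text
16.05 [ 0.50650926 -0.22519571  0.05802362] [ 3.14109575e+00 -4.39451546e-04  1.31681225e+00] [-0.43779362  0.90439481  6.53084179] [ 0.66  0.7  -0.49  1.89  0.51  0.67 -0.39]
```

View pics/l_c.png

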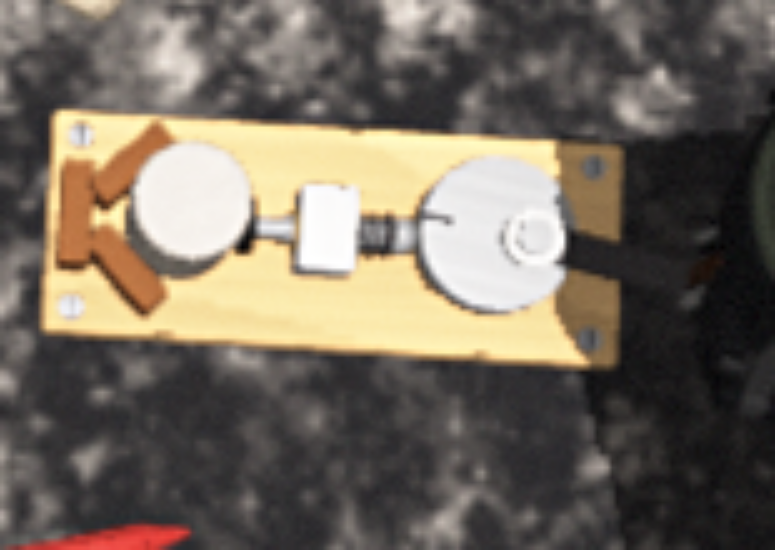

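View pics/l_s.png

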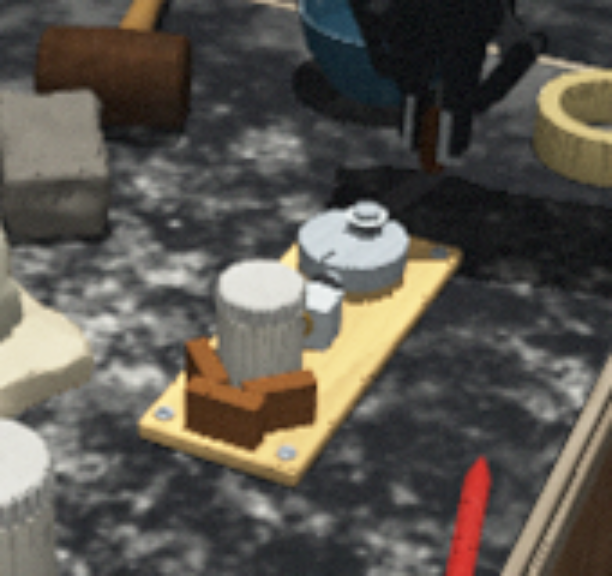

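The mark line still sits slightly off the plunger axis, and the jar is now pushed in. About 0.21 rad remain.

Emit:
move_arm(
  plan=[
    [0.015,0.298,0,0,0,-0.033],
    [0.015,0.298,0,0,0,-0.033],
    [0,0,0,0,0,0],
    [0,0,0,0,0,0],
  ],
)

```text
clock: 16.55
position: [0.5212, -0.2272, 0.0581]
tool_rot: [3.141, -0.0, 1.521]
force: [1.4, 2.2, 3.4]
grip_width: 0.0169
```

```bash
python3 - <<'E'
from h import *
o=bot.observe(); p=o['position']; print(o['clock'],p,o['tool_rot'],o['force'])
print('cam est', np.arctan2(p[1]+.1553,p[0]-.5239)+1.6125)
j,g=grab('top','m_top'); cv2.imwrite('pics/m_c.png',cv2.resize(g[200:310,320:475],None,fx=5,fy=5))
E
```

```text
16.55 [ 0.52117361 -0.22717629  0.05806034] [ 3.14055216e+00 -4.17258329e-04  1.52102339e+00] [1.40368183 2.15965082 3.37253131]
cam est 0.003790213990262137
```

View pics/m_c.png

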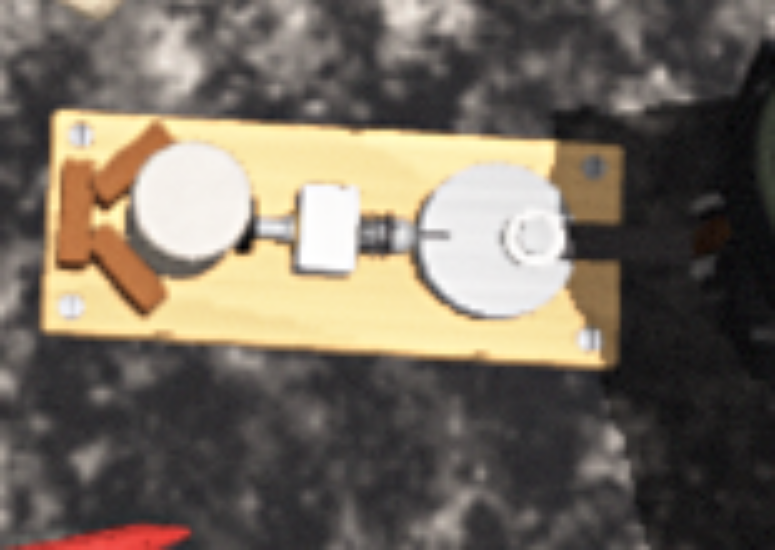

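The mark points at the plunger. Release, rise, and check.

Emit:
move_arm(
  plan=[
    [0,0,0,0,0,0],
    [0,0,0,0,0,0],
    [0,0,0,0,0,0],
    [0,0,0,0,0,0],
    [0,0,0,0,0,0],
  ],
  claw=-1,
)

```text
clock: 17.1
position: [0.5205, -0.2275, 0.0577]
tool_rot: [-3.141, -0.0, 1.52]
force: [-0.1, -0.5, -0.0]
grip_width: 0.0854
```

Emit:
move_arm(
  plan=[
    [0,0,-0.6,0,0,0],
    [0,0,-1,0,0,0],
    [0,0,-1,0,0,0],
    [0,0,-1,0,0,0],
    [0,0,-1,0,0,0],
  ],
)

```text
clock: 17.6
position: [0.5205, -0.2273, 0.175]
tool_rot: [3.141, 0.0, 1.52]
force: [0.6, 0.7, 0.5]
grip_width: 0.0857
```

Emit:
move_arm(
  plan=[
    [1,0,-0.6,0,0,0],
    [1,0,0,0,0,0],
    [1,0,0,0,0,0],
    [1,0,0,0,0,0],
    [1,0,0,0,0,0],
  ],
)

```text
clock: 18.1
position: [0.5269, -0.1016, 0.189]
tool_rot: [3.141, 0.0, 1.52]
force: [0.6, 0.4, 0.2]
grip_width: 0.0856
```

Emit:
move_arm(
  plan=[
    [0.5,0,0,0,0,0],
    [0,0,0,0,0,0],
  ],
)

```text
clock: 18.3
position: [0.5278, -0.0888, 0.1886]
tool_rot: [3.141, -0.0, 1.523]
force: [0.7, -1.4, -0.2]
grip_width: 0.0857
```

```bash
python3 - <<'E'
from h import *
o=bot.observe(); p=o['position']; print(o['clock'],p,o['tool_rot'],o['force'])
i,f=grab('wrist','n_wrist'); np.savez('n.npz',**i); cv2.imwrite('pics/n_w.png',f[:, 200:440])
j,g=grab('side','n_side'); cv2.imwrite('pics/n_s.png',cv2.resize(g[130:290,250:420],None,fx=3.6,fy=3.6))
E
```

```text
18.3 [ 0.52775838 -0.08875876  0.18861619] [ 3.14082386e+00 -1.70841030e-04  1.52259178e+00] [ 0.7037102  -1.43351159 -0.24198822]
```

View pics/n_wrist.png

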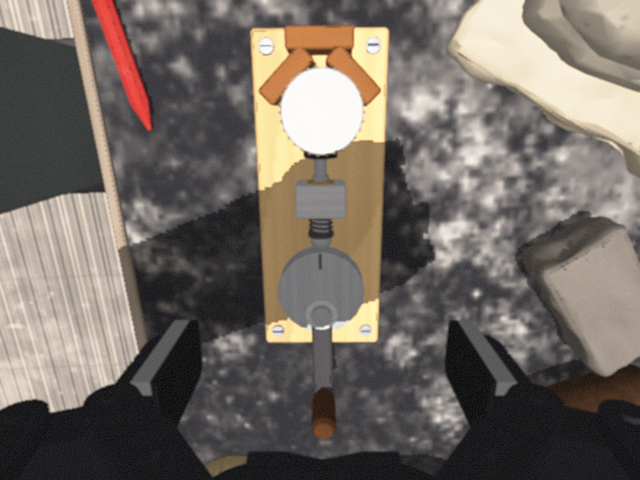

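View pics/n_s.png

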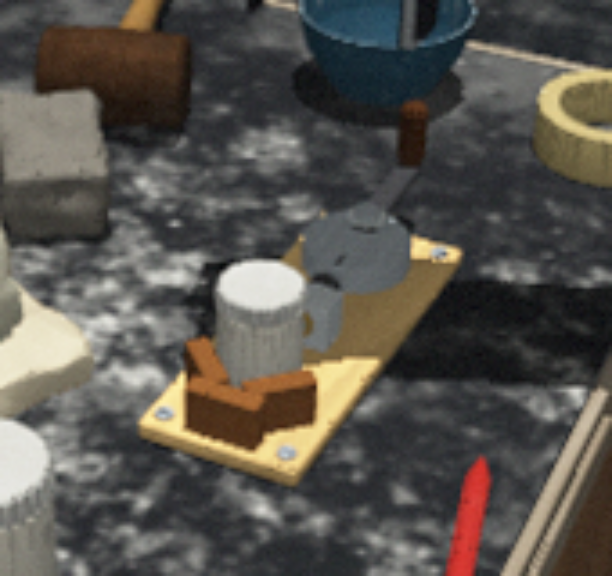

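The lever, mark (320,262), plunger and lid (322,111) lie in one line. A numeric check follows.

```bash
python3 - <<'E'
from h import *
W=dict(np.load('n.npz'))
k=plane(W,(323.5,428),.086)[:2]; p=plane(W,(321,316),.048)[:2]; j=plane(W,(322,111),.084)[:2]
m1=plane(W,(320,256),.042)[:2];m2=plane(W,(320.5,268),.042)[:2]
print('knob',k,'piv',p,'jar',j,'nest',p+.145*np.array([.0416,.999]))
u=np.array([.0416,.999]); v=k-p
print('cam lever',np.arctan2(v[1],v[0])+np.pi/2+.0416, 'knob radius',np.hypot(*v))
for a,b in (((0.5239,-.1553),k),): d=b-np.array(a); print(np.arctan2(d[1],d[0])+np.pi/2+.0416)
d=m1-p; print('cam mark',np.arctan2(d[1],d[0])-np.pi/2+.0416)
f=cv2.imread('pics/n_wrist.png'); cv2.imwrite('pics/n_z.png',cv2.resize(f[20:345,245:395],None,fx=1.8,fy=1.8,interpolation=2))
E
```

```text
knob [ 0.52166924 -0.22442224] piv [ 0.52320876 -0.15613144] jar [ 0.53121479 -0.01086841] nest [ 0.52924076 -0.01127644]
cam lever 0.019060318624681077 knob radius 0.06830815073386748
0.009338549101656352
cam mark 0.007786610417867795
```

View pics/n_z.png

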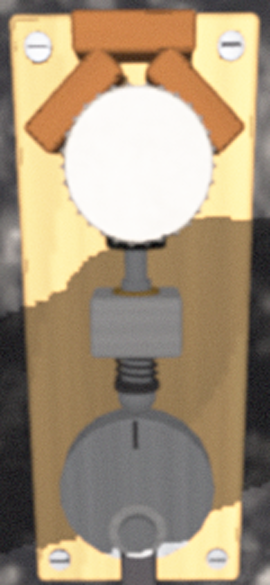

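```bash
python3 -c "
from workcell import workorder; print(workorder.job_done())"
```

```text
the job is handed in; nothing more can be done
None
```

I stood the small white jar (48 mm across, about 70 mm tall as measured) upright in the vee with the cam still open, and let go of it. Then I gripped the knob, swung the cam about 1.6 rad to its high point, released it and backed off. The job was handed in at about 18.5 s of the 51 s allowed.

**Last checks:**
- **Cam angle:** about 0.01–0.02 rad, measured both from the lever and from the dark mark (limit 0.17).
- **Jar position:** about 2 mm from the measured nest, upright and touching both cheeks. That 2 mm is about the size of the camera calibration error.
- **Pad:** the pad touches the jar in the wrist view. I did not measure the pad force itself.
- **Shorter jar:** I took the blue-lid jar to be the shorter one, because it measured about 58–60 mm tall. The arm never came near it, but I did not measure its position again at the end.

No check failed. The one disagreement was the knob's distance from the pivot: it came out at 68 mm in the last wrist view instead of 72 mm, because the top of the knob is hard to pick out there. The arm's own positions along the swing agree with 72 mm.

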